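# Scoop the flask caps out of the tote's corner

## Robot

A 6-joint arm with a two-finger parallel gripper is mounted at the origin on the work surface. World frame = base frame: x ahead of the robot, y to its left, z up, the work surface at z = 0. Lengths are in m, angles in degrees, forces in N, time in s.
With the tool pointing down it reaches from about 0.325 to 0.875 m from the base axis. Payload 4.4 kg.
Tool frame: the origin (TCP) lies between the finger pads; the fingertips stand 19 mm ahead of it and the grasp point (between the pads) is the TCP (manip.tips_ahead is the distance from the TCP to the fingertips, in m); z points along the fingers, y is the line along which they close (so a half turn about z gives the same grasp; the last joint's range is limited). The gripper opens to 85 mm and grips with 20 to 120 N. Pads are 22 mm wide; open, the fingers measure 114 mm over their backs; the gripper's body (76 mm by 85 mm) begins 54 mm behind the grasp point. The pads swing forward as they close: fully open they stand 13 mm farther back than shut.
Start: joints at [67.638, 11.837, 88.321, -0, 79.842, -8.623], TCP at [0.137, 0.559, 0.25] pointing down, gripper open.
Joint ranges: [-156.59, 156.59], [-49.26, 127.26], [12.9, 141.05], [-63.56, 243.56], [4.71, 150.69], [-161.64, 161.64]. Speed limits (degrees/s): [159.86, 159.86, 180, 180, 180, 180].

## Interface

Orientations are given as [roll, pitch, yaw] about the fixed x, y, z axes, in that order (R = Rz(yaw) Ry(pitch) Rx(roll)).
In Python, from rig import sense, imaging, job, manip gives the robot as it stands.
- The arm moves only by the tool carry_out, never from a script. Its argument "plan" is a list that holds one entry, the list of rows, each a list of 7 numbers: the shift along the tool's x, y, z scaled (see below), then the turn, a rotation vector about the tool's x, y, z scaled (see below), then the opening, from 0 (shut) to 1 (fully open). A call has 1 to 20 rows; each row is the pose to reach, as a shift and turn from the pose commanded when the call began, along the tool's axes at that moment, turning the shorter way round; what a row does not reach only later rows make up. The controller multiplies each number of a shift by 20 cm and each number of a turn by 360 degrees. A row lasts 1/12 s, in which the tool goes at most 41.7 mm and 7.16 degrees, less where a joint would pass 70% of its speed; a pose out of reach is approached as far as the arm can. A call with a number of a shift or a turn outside -1 to 1 is refused whole. A call with a gripper value outside its range is refused whole. The fingers move at their own pace and stop on an object; the grip force is fixed at half the most. Time passes only in rows, so rows that repeat a pose let the fingers close. It gives the time, the measured TCP pose, the force, the opening and the grip force at its end, in the units of the state.
- sense(): the state, without advancing time (a new reading comes with each control period).
- imaging.get_image(name): name is "side" or "top" or "wrist"; returns the picture (384x512x3 uint8, blue, green, red); there is no depth.
- imaging.camera_model(name): a dict with "fx", "fy", "cx", "cy" (pixels), "R" (3x3) and "t" (3): a world point X has camera coordinates R X + t. Camera axes: x right, y down, z forward; pixel columns grow to the right and rows downward; lengths in m; the calibration is good to about 2 mm. The wrist camera is an equidistant fisheye: a pixel r from the principal point sees the ray r / f radians off the axis. A picture is of the moment at which its call begins: read the wrist's pose just before it. camera_model takes no time and is no camera call; for the wrist camera it gives the pose at the moment of the call.
- job.close_job(): hands the job in; it is judged then, once.
The state is a dict: "time": time; "joint_positions": joint angles; "qvel": joint speeds; "joint_efforts": joint torques, N m; "position": TCP position; "ee_rot": TCP orientation; "wrist_force": force on the tool from outside, world axes, zero at the start; "ft_torque": the same for the moment, N m; "opening": finger opening in m; "grasp_force": force on a finger pad.
Only numpy, scipy, OpenCV 4.12 (cv2) and the standard library are available. Lean on these libraries where they do the work, as an engineer would, in place of code of your own. Each camera call takes 0.05 s, during which the arm holds its last target. There are 200 camera calls.

## Task

Pick up the hand scoop by its grip bar and, using the corner of the tote as a backstop, scoop up the two cream flask caps lying there; do not touch the caps with the fingers. Then set the scoop down level on the bench outside the tote, with both caps still in it, and let go.

Things in the scene. Friction and masses are not known exactly. Their poses are not given: they have to be found in the camera images.
- bin: Grey open tote, fixed, 240 (x) by 310 (y) by 60 mm high outside, walls and floor 5 mm. Origin: centre of its underside on the bench; x points away from the robot to the far wall (inner face at x = 115 mm), y along that wall (inner side faces at y = +-150), z up. The caps lie in one far corner (around x = 80, y = 85 or -85); a loose steel ring, 54 mm across, not wanted, lies in the other
- scoop: Aluminium scoop, 160 g, level on the bench left of the tote. Tray 110 (x) by 110 mm (y), walls 34 high at sides and back (-x); its 3 mm floor thins to a 1 mm front lip at x = 55: pushed along the tote floor to the far wall, it slides under the caps. Grip: wooden bar across, 16 thick (x), 104 long (y), z = 85 to 115, centre x = -10, y = 0. Origin: centre of underside; x to the lip, z up
- cap_a: First cream plastic screw cap, round, 32 mm across, 24 mm tall, 20 g, lying with its closed, shallowly domed end down and its mouth up. The two caps lie side by side, about 44 mm apart along y of the tote, in one of its two far (+x) corners, up to 30 mm clear of the far wall. Origin: centre of its underside, z up
- cap_b: Second cream plastic screw cap, round, 32 mm across, 24 mm tall, 20 g, lying with its closed, shallowly domed end down and its mouth up. The two caps lie side by side, about 44 mm apart along y of the tote, in one of its two far (+x) corners, up to 30 mm clear of the far wall. Origin: centre of its underside, z up
There are look-alikes about, which are no part of the job. Leave any blue look-alike of the cap_b alone.

How it is judged (in metres and radians):
On the way:
1. both caps are on the scoop's tray while the scoop is down in the tote (x of cap_a in the frame of scoop between -0.055 and 0.055 m and y of cap_a in the frame of scoop between -0.055 and 0.055 m and z of cap_a in the frame of scoop between -0.003 and 0.05 m and x of cap_b in the frame of scoop between -0.055 and 0.055 m and y of cap_b in the frame of scoop between -0.055 and 0.055 m and z of cap_b in the frame of scoop between -0.003 and 0.05 m and height (world z) of scoop below 0.03 m and x of scoop in the frame of bin between -0.12 and 0.12 m and y of scoop in the frame of bin between -0.155 and 0.155 m), for 0.1 s.
At the end, for the whole second after the job is handed in: Both caps lie within the scoop's tray; the scoop stands on the bench (underside within 12 mm of it, tilted less than 10 degrees), wholly outside the tote, and scoop and caps are at rest (x of cap_a in the frame of scoop between -0.055 and 0.055 m and y of cap_a in the frame of scoop between -0.055 and 0.055 m and z of cap_a in the frame of scoop between -0.003 and 0.05 m and x of cap_b in the frame of scoop between -0.055 and 0.055 m and y of cap_b in the frame of scoop between -0.055 and 0.055 m and z of cap_b in the frame of scoop between -0.003 and 0.05 m and height (world z) of scoop below 0.012 m and angle between scoop's own z axis and vertical below 0.17 rad and (x of scoop in the frame of bin above 0.16 m or x of scoop in the frame of bin below -0.16 m or y of scoop in the frame of bin above 0.19 m or y of scoop in the frame of bin below -0.19 m) and linear speed of each of scoop, cap_a, cap_b below 0.03 m/s); the robot touches nothing.
It fails at once if the fingers touch a cap (contact force between the fingers and cap_a above 0.5 N or contact force between the fingers and cap_b above 0.5 N).
It also fails if it takes over 50 s, if anything falls off the work surface, if the arm or the gripper's body presses on something with over 40 N, if the wrist force passes 120 N, or if a joint passes its speed limit or range.

## Working session

There is one attempt and no reset: what is moved stays moved. The work goes in short steps, Python scripts to look and compute and a tool call to move; the robot and the scene stay as the last step left them, time stands still between calls to the robot, and variables do not carry over. Pictures are saved under pics/ and viewed, at most 11 in all, crops included, and the job is handed in when it is done.

Besides the shell and the picture viewer there is one more tool, called after "Emit:" by a JSON object that holds its "method" and its "body", one argument or row to a line. carry_out: Moves the arm, as the interface text tells. Its arguments: {"type":"object","properties":{"plan":{"type":"array","items":{"type":"array","items":{"type":"array","items":{"type":"number"}}}}},"required":["plan"]}

```bash
mkdir -p pics; python3 - <<'E'
from rig import sense, imaging
import cv2
s=sense();print(s['time'],s['position'],s['ee_rot'],s['opening'])
for n in('top','side'):
    cv2.imwrite(f'pics/{n}0.png',imaging.get_image(n)); m=imaging.camera_model(n);print(n,m)
E
```

```text
0.0 [0.13629023 0.5578571  0.24909206] [-1.79867673e+02 -1.98766447e-02  1.66260441e+02] 0.08504019975280103
top {'fx': 457.16823507405877, 'fy': 457.16823507405877, 'cx': 252.06927372843103, 'cy': 194.27646101247433, 'R': array([[-0.02911177, -0.99954655,  0.00769432],
       [-0.98856466,  0.0276508 , -0.14824082],
       [ 0.14796085, -0.01192188, -0.98892136]]), 't': array([-0.02056551,  0.59304578,  1.06383701])}
side {'fx': 381.8350738047275, 'fy': 381.8350738047275, 'cx': 255.654633973704, 'cy': 193.59463432137355, 'R': array([[ 8.60241446e-01, -5.09886591e-01,  5.64990529e-04],
       [-4.05543386e-01, -6.84872417e-01, -6.05379496e-01],
       [ 3.09061834e-01,  5.20543405e-01, -7.95936773e-01]]), 't': array([-0.53615891,  0.22069493,  0.63504278])}
```

View pics/top0.png

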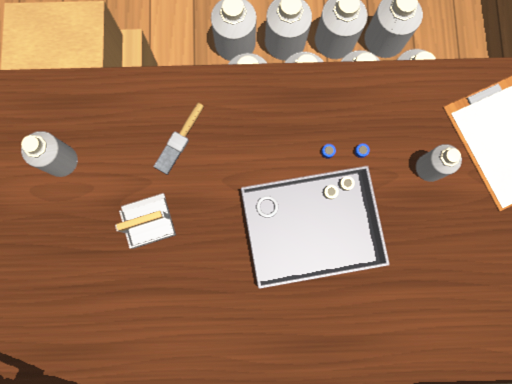

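View pics/side0.png

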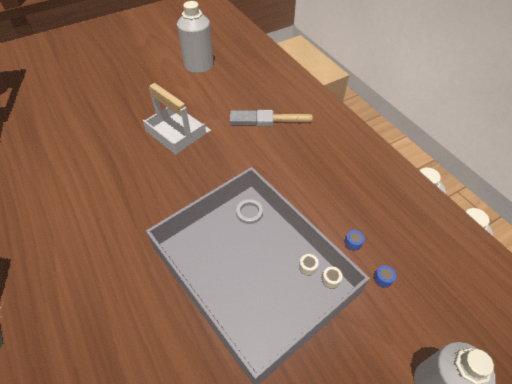

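Candidates in the top view:
- Scoop: (147,221) with bar (139,220). The brush at (180,140) has a wooden handle too, but no tray.
- Cream caps: (331,191) and (347,183), inside the tote.
- Not wanted: blue caps at (329,150) and (362,150), cream bottle tops at (34,145) and (451,156), and the ring at (267,207).

I'll check these in a crop and measure.

```bash
cat > h.py <<'E'
import numpy as np, cv2
from scipy.spatial.transform import Rotation as Ro
from rig import sense, imaging
def ray(m,p):
    d=m['R'].T@np.array([(p[0]-m['cx'])/m['fx'],(p[1]-m['cy'])/m['fy'],1.]); return -m['R'].T@m['t'],d
def onplane(m,p,z):
    o,d=ray(m,p); return o+d*(z-o[2])/d[2]
def proj(m,X):
    c=m['R']@np.array(X)+m['t']; return np.array([m['fx']*c[0]/c[2]+m['cx'],m['fy']*c[1]/c[2]+m['cy']])
def blobs(im,lo,hi,amin=20):
    k=cv2.inRange(cv2.cvtColor(im,cv2.COLOR_BGR2HSV),lo,hi)
    cs,_=cv2.findContours(k,cv2.RETR_EXTERNAL,cv2.CHAIN_APPROX_NONE)
    return [c for c in cs if cv2.contourArea(c)>amin]
E
python3 - <<'E'
from h import *
im=cv2.imread('pics/top0.png');m=imaging.camera_model('top')
for n,lo,hi,z in(('wood',(12,90,140),(30,255,255),.115),('cream',(15,15,180),(35,110,255),.029)):
    for c in blobs(im,lo,hi):
        r=cv2.minAreaRect(c); 
        if r[0][1]<95: continue
        print(n,r,onplane(m,r[0],z).round(4))
        if n=='wood' and r[0][0]<165 and r[0][1]>200:
            b=cv2.boxPoints(r);print([onplane(m,p,z).round(4).tolist() for p in b])
g=cv2.cvtColor(im,cv2.COLOR_BGR2HSV)
k=((g[...,1]<60)&(g[...,2]>60)).astype('u1')if 0 else ((g[...,1]<70)&(g[...,2]>50)).astype(np.uint8)
k[:, :225]=0;k[:,400:]=0;k[:150]=0
k=cv2.morphologyEx(k,cv2.MORPH_CLOSE,np.ones((9,9)))
c=max(cv2.findContours(k,0,1)[0],key=cv2.contourArea)
a=cv2.approxPolyDP(cv2.convexHull(c),6,True)[:,0];print(a.tolist())
P=[onplane(m,p,.06) for p in a];print(np.round(P,4).tolist(),[np.linalg.norm(P[i]-P[i-1]).round(4) for i in range(len(P))])
v=np.hstack([cv2.resize(im[180:260,100:190],(450,400),interpolation=2),cv2.resize(im[165:225,305:365],(340,400)[:2],interpolation=2)])
cv2.imwrite('pics/crop0.png',v)
E
```

```text
wood ((138.896240234375, 220.38677978515625), (7.82955265045166, 46.01578903198242), 74.05460357666016) [0.5295 0.219  0.115 ]
[[0.5252, 0.2708, 0.115], [0.551, 0.1718, 0.115], [0.5338, 0.167, 0.115], [0.5082, 0.2657, 0.115]]
wood ((190.49996948242188, 117.99999237060547), (10.816654205322266, 37.164913177490234), 33.6900634765625) [0.7647 0.1011 0.115 ]
wood ((501.675048828125, 144.33645629882812), (120.03443908691406, 74.73270416259766), 65.37643432617188) [ 0.6823 -0.6177  0.115 ]
cream ((139.015380859375, 219.72308349609375), (8.770578384399414, 48.238182067871094), 74.74488067626953) [0.5396 0.2391 0.029 ]
cream ((331.0, 191.0), (8.0, 8.0), 90.0) [ 0.5972 -0.2323  0.029 ]
cream ((347.5, 182.49998474121094), (8.485280990600586, 8.485280990600586), 45.0) [ 0.6173 -0.2743  0.029 ]
cream ((450.5, 156.5), (19.0, 19.0), 90.0) [ 0.676  -0.5358  0.029 ]
cream ((33.5, 146.0), (22.0, 25.0), 90.0) [0.7311 0.5024 0.029 ]
[[367, 166], [388, 264], [259, 288], [241, 188]]
[[0.6512, -0.3169, 0.06], [0.416, -0.3506, 0.06], [0.3698, -0.047, 0.06], [0.6058, -0.0112, 0.06]] [np.float64(0.309), np.float64(0.2376), np.float64(0.3071), np.float64(0.2387)]
```

View pics/crop0.png

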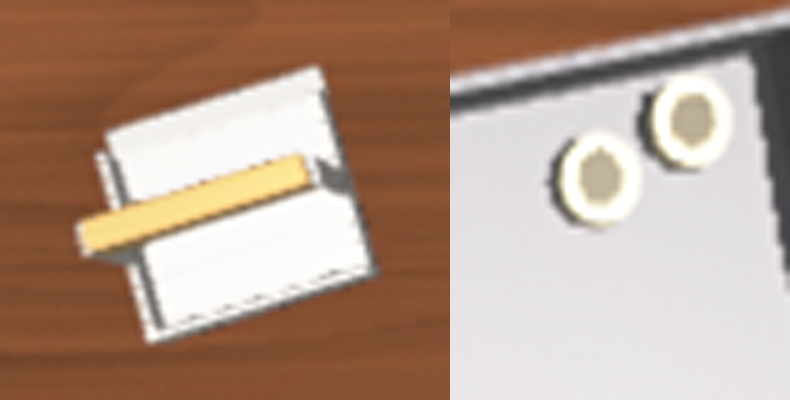

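The crop shows the scoop's lip at the top (+x side), its back wall at the bottom and the wooden bar across the middle. Two cream caps lie in the tote's right far corner.

The sizes agree with the description: tote 309 × 238 mm, bar 102 × 18 mm, caps 44 mm apart. The scoop's yaw is about 14.6°, and the tote's is about 8.4° with its centre at (0.511, -0.181).

Emit:
{"method": "carry_out", "body": {
  "plan": [
    [[-1,-0.5,0,0,0,0.171,1],[-1,-0.5,0,0,0,0.171,1],[-1,-0.5,0,0,0,0.171,1],[-1,-0.5,0,0,0,0.171,1],[-1,-0.5,0,0,0,0.171,1],[-1,-0.5,0,0,0,0.171,1],[-1,-0.5,0,0,0,0.171,1],[-1,-0.5,0,0,0,0.171,1],[-1,-0.5,0,0,0,0.171,1],[-1,-0.5,0,0,0,0.171,1]]
  ]
}}

```text
time: 0.93
position: [0.3071, 0.4134, 0.2497]
ee_rot: [-179.9, 0.0, 104.6]
wrist_force: [-0.2, -0.4, -1.4]
opening: 0.0856
grasp_force: 0.0
```

```bash
cat >> h.py <<'E'
B=np.array([.5107,-.1814,0.]); BR=Ro.from_euler('z',8.4,degrees=True)
def step(p,yaw,pitch_up=0):
    """units from the sensed pose to TCP p, tool down, tool y along heading yaw (deg), scoop lip raised by pitch_up"""
    s=sense(); R0=Ro.from_euler('xyz',s['ee_rot'],degrees=True)
    Rt=Ro.from_euler('z',yaw,degrees=True)*Ro.from_euler('y',-pitch_up,degrees=True)*Ro.from_euler('z',90,degrees=True)*Ro.from_euler('x',180,degrees=True)
    print('t',s['time'],'pos',np.round(s['position'],4),'rot',np.round(s['ee_rot'],2),'open',round(s['opening'],4),'F',np.round(s['wrist_force'],1))
    print('shift',np.round(R0.inv().apply(np.array(p)-s['position'])/.2,3),'turn',np.round((R0.inv()*Rt).as_rotvec()/(2*np.pi),4))
E
python3 -c "
from h import *
step([.5295,.219,.17],14.6)"
```

```text
t 0.9333 pos [0.3071 0.4134 0.2497] rot [-1.7994e+02  3.0000e-02  1.0460e+02] open 0.0856 F [-0.2 -0.4 -1.4]
shift [-1.221  0.832  0.399] turn [-0.0002  0.0001 -0.    ]
```

Emit:
{"method": "carry_out", "body": {
  "plan": [
    [[-1,0.7,0.1,0,0,0,1],[-1,0.7,0.1,0,0,0,1],[-1,0.7,0.1,0,0,0,1],[-1,0.7,0.1,0,0,0,1],[-1,0.7,0.1,0,0,0,1],[-1,0.7,0.1,0,0,0,1],[-1,0.7,0.1,0,0,0,1],[-1,0.7,0.1,0,0,0,1]]
  ]
}}

```text
time: 1.6
position: [0.4941, 0.2545, 0.2295]
ee_rot: [-179.9, -0.0, 104.6]
wrist_force: [-0.5, -0.0, 0.4]
opening: 0.0852
grasp_force: 0.0
```

Emit:
{"method": "carry_out", "body": {
  "plan": [
    [[-0.22,0.13,0.25,0,0,0,1],[-0.22,0.13,0.25,0,0,0,1],[-0.22,0.13,0.25,0,0,0,1],[-0.22,0.13,0.25,0,0,0,1],[-0.22,0.13,0.25,0,0,0,1]]
  ]
}}

```text
time: 2.02
position: [0.5288, 0.2214, 0.1807]
ee_rot: [-180.0, -0.0, 104.8]
wrist_force: [0.3, -0.6, -0.4]
opening: 0.0857
grasp_force: 0.0
```

```bash
python3 - <<'E'
from h import *
step([.5295,.219,.100],14.6)
m=imaging.camera_model('wrist')
im=imaging.get_image('wrist');cv2.imwrite('pics/w1.png',im)
print({k:np.round(v,3).tolist() for k,v in m.items()})
# predicted bar ends in the fisheye
for y in(-.052,.052):
    for x in (-.018,-.002):
        a=np.radians(14.6);X=np.array([.5392+x*np.cos(a)-y*np.sin(a),.2215+x*np.sin(a)+y*np.cos(a),.115])
        c=m['R']@X+m['t'];th=np.arctan2(np.hypot(c[0],c[1]),c[2]);u=c[:2]/np.hypot(c[0],c[1])*th*m['fx']
        print(x,y,(u+[m['cx'],m['cy']]).round(1))
E
```

```text
t 2.0167 pos [0.5288 0.2214 0.1807] rot [-1.7999e+02 -5.0000e-02  1.0481e+02] open 0.0857 F [ 0.3 -0.6 -0.4]
shift [-0.013  0.001  0.403] turn [-0.     -0.0001  0.0006]
{'fx': 297.319, 'fy': 297.319, 'cx': 255.445, 'cy': 190.082, 'R': [[0.967, 0.256, -0.001], [0.247, -0.93, 0.273], [0.069, -0.264, -0.962]], 't': [-0.567, 0.06, 0.333]}
-0.018 -0.052 [245.2 281.1]
-0.002 -0.052 [266.5 281.2]
-0.018 0.052 [244.  139.8]
-0.002 0.052 [269.2 139.9]
```

View pics/w1.png

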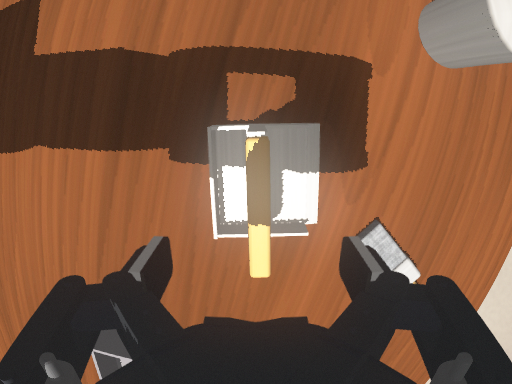

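The wrist view has the bar at columns 247–271 and rows 138–277, within 3 px of the prediction, with the lip to the right. Now I descend and grip.

Emit:
{"method": "carry_out", "body": {
  "plan": [
    [[0,0.005,0.2,0,0,0,1],[0,0.005,0.3,0,0,0,1],[0,0.005,0.4,0,0,0,1],[0,0.005,0.4,0,0,0,1],[0,0.005,0.4,0,0,0,0],[0,0.005,0.4,0,0,0,0],[0,0.005,0.4,0,0,0,0],[0,0.005,0.4,0,0,0,0],[0,0.005,0.4,0,0,0,0],[0,0.005,0.4,0,0,0,0],[0,0.005,0.4,0,0,0,0],[0,0.005,0.4,0,0,0,0],[0,0.005,0.4,0,0,0,0],[0,0.005,0.4,0,0,0,0]]
  ]
}}

```text
time: 3.23
position: [0.5317, 0.2206, 0.1016]
ee_rot: [179.9, -0.0, 104.7]
wrist_force: [1.4, 0.2, 6.2]
opening: 0.0151
grasp_force: 61.1
```

Emit:
{"method": "carry_out", "body": {
  "plan": [
    [[0,0,-0.1,0,0,0,0],[0,0,-0.2,0,0,0,0],[0,0,-0.3,0,0,0,0],[0,0,-0.4,0,0,0,0],[0,0,-0.5,0,0,0,0],[0,0,-0.6,0,0,0,0],[0,0,-0.6,0,0,0,0]]
  ]
}}

```text
time: 3.82
position: [0.5328, 0.2208, 0.2242]
ee_rot: [179.6, 0.0, 104.7]
wrist_force: [1.3, 0.8, -0.6]
opening: 0.0151
grasp_force: 60.1
```

```bash
python3 - <<'E'
from h import *
p=B+BR.apply([-.045,-.086,0]);p[2]=.22
print(p);step(p,8.4)
im=imaging.get_image('top');cv2.imwrite('pics/top2.png',im);s=imaging.get_image('side')
cv2.imwrite('pics/two2.png',cv2.resize(np.hstack([im,s]),(800,300),interpolation=3))
E
```

```text
[ 0.47874589 -0.27305116  0.22      ]
t 3.8167 pos [0.5328 0.2208 0.2242] rot [1.7958e+02 1.0000e-02 1.0470e+02] open 0.0151 F [ 1.3  0.8 -0.6]
shift [-2.32  -0.888  0.015] turn [ 0.0012 -0.      0.0175]
```

View pics/two2.png

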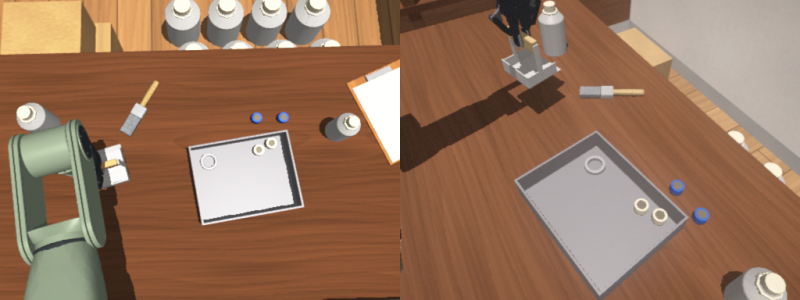

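The scoop is held, with 61 N on the pads and a 15 mm opening. The TCP was at z = 0.1016 with the scoop on the bench. Next I carry it over the tote.

Emit:
{"method": "carry_out", "body": {
  "plan": [
    [[-0.15,-0.06,0,0,0,0.002,0],[-0.3,-0.12,0,0,0,0.006,0],[-0.45,-0.18,0,0,0,0.01,0],[-0.6,-0.24,0,0,0,0.017,0],[-0.75,-0.3,0,0,0,0.017,0],[-0.9,-0.36,0,0,0,0.017,0],[-1,-0.4,0,0,0,0.017,0],[-1,-0.4,0,0,0,0.017,0]]
  ]
}}

```text
time: 4.58
position: [0.5019, 0.0029, 0.2175]
ee_rot: [-179.7, 0.0, 98.3]
wrist_force: [-0.7, 1.0, -1.4]
opening: 0.0148
grasp_force: 59.8
```

```bash
python3 -c "
from h import *
p=B+BR.apply([-.045,-.086,0]);p[2]=.20
step(p,8.4)"
```

```text
t 4.5833 pos [0.5019 0.0029 0.2175] rot [-1.7969e+02  3.0000e-02  9.8310e+01] open 0.0148 F [-0.7  1.  -1.4]
shift [-1.349 -0.313  0.09 ] turn [-0.0009  0.0001 -0.0003]
```

Emit:
{"method": "carry_out", "body": {
  "plan": [
    [[-0.15,-0.05,0,0,0,0,0],[-0.3,-0.1,0,0,0,0,0],[-0.45,-0.15,0,0,0,0,0],[-0.6,-0.2,0,0,0,0,0],[-0.75,-0.25,0,0,0,0,0],[-0.9,-0.3,0,0,0,0,0],[-1,-0.31,0,0,0,0,0],[-1,-0.31,0,0,0,0,0]]
  ]
}}

```text
time: 5.25
position: [0.4716, -0.2033, 0.2182]
ee_rot: [-179.9, -0.0, 98.3]
wrist_force: [0.1, 0.6, -1.8]
opening: 0.0146
grasp_force: 59.9
```

Emit:
{"method": "carry_out", "body": {
  "plan": [
    [[-0.12,0,0.03,0,0,0,0],[-0.24,0,0.06,0,0,0,0],[-0.34,0,0.09,0,0,0,0],[-0.35,0,0.09,0,0,0,0],[-0.35,0,0.09,0,0,0,0],[-0.35,0,0.09,0,0,0,0]]
  ]
}}

```text
time: 5.75
position: [0.4824, -0.268, 0.2008]
ee_rot: [-179.9, -0.2, 98.6]
wrist_force: [0.4, -0.7, -1.6]
opening: 0.0153
grasp_force: 59.8
```

```bash
python3 - <<'E'
from h import *
p=B+BR.apply([-.045,-.086,0]);p[2]=.1066
step(p,8.4)
im=imaging.get_image('side');t=imaging.get_image('top');w=imaging.get_image('wrist')
cv2.imwrite('pics/w3.png',w)
cv2.imwrite('pics/three3.png',np.hstack([cv2.resize(im[150:384,130:400],(400,347)),cv2.resize(w,(400,347))]))
E
```

```text
t 5.75 pos [ 0.4824 -0.268   0.2008] rot [-179.9    -0.18   98.61] open 0.0153 F [ 0.4 -0.7 -1.6]
shift [-0.023 -0.021  0.471] turn [-0.0003 -0.0005  0.0006]
```

View pics/three3.png

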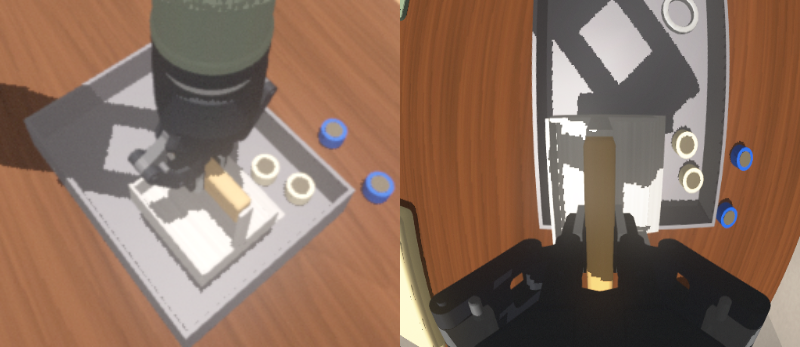

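The scoop hangs level over the tote, behind the caps. In the wrist half the caps are at (686,145) and (692,180), within the scoop's width. Now I lower it.

Emit:
{"method": "carry_out", "body": {
  "plan": [
    [[-0.02,-0.02,0.1,0,0,0,0],[-0.02,-0.02,0.2,0,0,0,0],[-0.02,-0.02,0.3,0,0,0,0],[-0.02,-0.02,0.38,0,0,0,0],[-0.02,-0.02,0.42,0,0,0,0],[-0.02,-0.02,0.44,0,0,0,0],[-0.02,-0.02,0.45,0,0,0,0],[-0.02,-0.02,0.46,0,0,0,0],[-0.02,-0.02,0.465,0,0,0,0],[-0.02,-0.02,0.47,0,0,0,0],[-0.02,-0.02,0.47,0,0,0,0]]
  ]
}}

```text
time: 6.82
position: [0.4799, -0.2746, 0.1089]
ee_rot: [180.0, 0.1, 98.6]
wrist_force: [-0.8, 0.5, -1.7]
opening: 0.015
grasp_force: 59.8
```

```bash
python3 - <<'E'
from h import *
p=B+BR.apply([.050,-.086,0]);p[2]=.1066
step(p,8.4)
m=imaging.camera_model('wrist');w=imaging.get_image('wrist')
for n,z,P in(('side walls',.039,[(-.055,-.055),(-.055,.055)]),('lip',.006,[(.055,-.055),(.055,.055)])):
  pass
cv2.imwrite('pics/w4.png',cv2.resize(w[60:300,150:420],(720,600)[:2]))
def fr(px,z):
    d=(np.array(px,float)-[m['cx'],m['cy']]);r=np.hypot(*d);th=r/m['fx']
    v=m['R'].T@np.array([*(np.sin(th)*d/r),np.cos(th)]);o=-m['R'].T@m['t'];X=o+v*(z-o[2])/v[2]
    return BR.inv().apply(X-B)
for c in blobs(w,(15,15,150),(35,110,255),40):
    r=cv2.minAreaRect(c);print(np.round(r[0]),np.round(r[1]),fr(r[0],.029).round(4))
E
```

```text
t 6.8167 pos [ 0.4799 -0.2746  0.1089] rot [1.7995e+02 5.0000e-02 9.8580e+01] open 0.015 F [-0.8  0.5 -1.7]
shift [0.007 0.47  0.012] turn [0.0001 0.0001 0.0005]
[498. 366.] [35. 25.] [ 0.3257 -0.3513  0.029 ]
[418. 226.] [31. 40.] [ 0.0894 -0.1057  0.029 ]
[411. 175.] [36. 42.] [ 0.0752 -0.063   0.029 ]
```

View pics/w4.png

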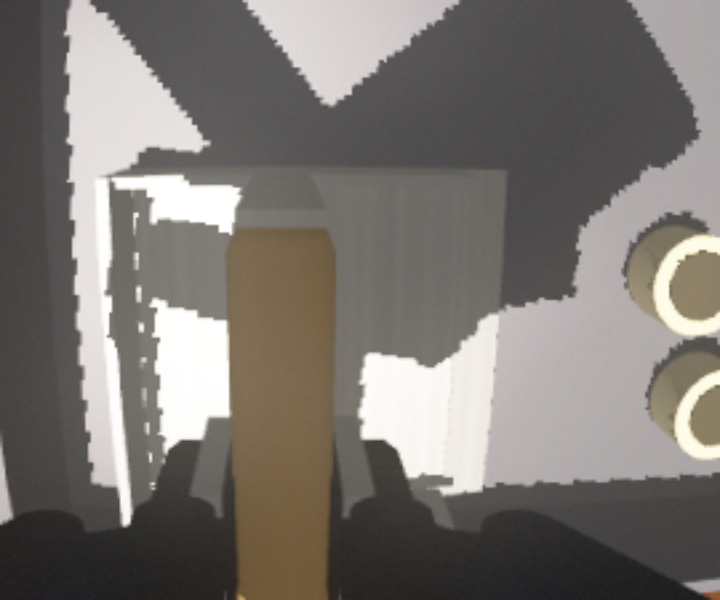

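The wrist view agrees with the top view on the caps. The tray's right corner, at crop (488,490), looks close to the side wall, so I'll compute the gap.

```bash
python3 - <<'E'
from h import *
m=imaging.camera_model('wrist')
def fr(px,z):
    d=(np.array(px,float)-[m['cx'],m['cy']]);r=np.hypot(*d);th=r/m['fx']
    v=m['R'].T@np.array([*(np.sin(th)*d/r),np.cos(th)]);o=-m['R'].T@m['t'];X=o+v*(z-o[2])/v[2]
    return BR.inv().apply(X-B)
f=lambda a:(150+a[0]*.375,60+a[1]*.4)
for n,a,z in(('lipR',(484,492),.009),('lipL',(505,170),.009),('wall',(560,484),.005),('wall2',(690,478),.005),('backL wall top',(97,178),.041),('cornerR far?',(66,30),.005),('backleft wallbase',(92,485),.005)): print(n,fr(f(a),z).round(4))
E
```

```text
lipR [ 0.0217 -0.1412  0.009 ]
lipL [ 0.0195 -0.0316  0.009 ]
wall [ 0.0497 -0.1414  0.005 ]
wall2 [ 0.101  -0.1421  0.005 ]
backL wall top [-0.0896 -0.0324  0.041 ]
cornerR far? [-0.1067  0.0115  0.005 ]
backleft wallbase [-0.1065 -0.1409  0.005 ]
```

```bash
python3 - <<'E'
from h import *
m=imaging.camera_model('top');im=cv2.imread('pics/top2.png');g=cv2.cvtColor(im,cv2.COLOR_BGR2GRAY).astype(int)
# intensity profiles along tote x (at y=-.03) and y (at x=-.05), floor plane coords
for ax,lab in((0,'x'),(1,'y')):
  for z in(.005,.06):
    out=[]
    for sgn in(-1,1):
      c=(115,150)[ax]
      for d in np.arange(c-16,c+18,3):
        q=[0,0,z];q[ax]=sgn*d/1000;q[1-ax]=(-.03,-.05)[ax]
        u=proj(m,B+BR.apply(q));out.append((int(sgn*d),int(g[int(round(u[1])),int(round(u[0]))])))
    print(lab,z,out)
E
```

```text
x 0.005 [(-99, 240), (-102, 241), (-105, 243), (-108, 103), (-111, 73), (-114, 77), (-117, 140), (-120, 238), (-123, 161), (-126, 92), (-129, 85), (-132, 82), (99, 224), (102, 222), (105, 222), (108, 222), (111, 224), (114, 222), (117, 127), (120, 76), (123, 162), (126, 212), (129, 180), (132, 119)]
x 0.06 [(-99, 241), (-102, 242), (-105, 113), (-108, 74), (-111, 75), (-114, 106), (-117, 240), (-120, 175), (-123, 103), (-126, 86), (-129, 81), (-132, 84), (99, 223), (102, 222), (105, 183), (108, 101), (111, 73), (114, 91), (117, 189), (120, 151), (123, 107), (126, 104), (129, 104), (132, 102)]
y 0.005 [(-134, 234), (-137, 234), (-140, 197), (-143, 94), (-146, 72), (-149, 69), (-152, 61), (-155, 60), (-158, 61), (-161, 58), (-164, 63), (-167, 200), (134, 235), (137, 235), (140, 235), (143, 236), (146, 236), (149, 237), (152, 233), (155, 165), (158, 46), (161, 36), (164, 74), (167, 91)]
y 0.06 [(-134, 69), (-137, 61), (-140, 60), (-143, 61), (-146, 63), (-149, 142), (-152, 214), (-155, 213), (-158, 93), (-161, 88), (-164, 92), (-167, 93), (134, 235), (137, 235), (140, 235), (143, 235), (146, 236), (149, 236), (152, 233), (155, 165), (158, 59), (161, 36), (164, 74), (167, 91)]
```

The rim matches the tote frame. The dark edge at y = -0.1415 is a shadow on the floor, not the wall. As a margin I'll shift 3 mm away from that wall and then settle onto the floor.

Emit:
{"method": "carry_out", "body": {
  "plan": [
    [[0.02,0,0.005,0,0,0,0],[0.02,0,0.01,0,0,0,0],[0.02,0,0.015,0,0,0,0],[0.02,0,0.015,0,0,0,0]]
  ]
}}

```text
time: 7.2
position: [0.4791, -0.2699, 0.1067]
ee_rot: [180.0, -0.0, 98.6]
wrist_force: [-2.2, 3.3, 7.0]
opening: 0.0155
grasp_force: 61.0
```

Emit:
{"method": "carry_out", "body": {
  "plan": [
    [[0,0.02,0.003,0,0,0,0],[0,0.04,0.003,0,0,0,0],[0,0.06,0.003,0,0,0,0],[0,0.08,0.003,0,0,0,0],[0,0.1,0.003,0,0,0,0],[0,0.12,0.003,0,0,0,0],[0,0.14,0.003,0,0,0,0],[0,0.16,0.003,0,0,0,0],[0,0.18,0.003,0,0,0,0],[0,0.2,0.003,0,0,0,0],[0,0.22,0.003,0,0,0,0],[0,0.24,0.003,0,0,0,0],[0,0.26,0.003,0,0,0,0],[0,0.28,0.003,0,0,0,0],[0,0.3,0.003,0,0,0,0],[0,0.32,0.003,0,0,0,0],[0,0.34,0.003,0,0,0,0],[0,0.36,0.003,0,0,0,0],[0,0.38,0.003,0,0,0,0],[0,0.38,0.003,0,0,0,0]]
  ]
}}

```text
time: 8.87
position: [0.5549, -0.2599, 0.1066]
ee_rot: [180.0, 0.1, 98.6]
wrist_force: [-1.4, -0.1, 6.4]
opening: 0.0151
grasp_force: 61.0
```

Emit:
{"method": "carry_out", "body": {
  "plan": [
    [[0,0.015,0,0,0,0,0],[0,0.03,0,0,0,0,0],[0,0.045,0,0,0,0,0],[0,0.06,0,0,0,0,0],[0,0.075,0,0,0,0,0],[0,0.085,0,0,0,0,0],[0,0.085,0,0,0,0,0]]
  ]
}}

```text
time: 9.45
position: [0.5714, -0.2575, 0.1066]
ee_rot: [180.0, 0.1, 98.6]
wrist_force: [-3.2, -0.4, 6.7]
opening: 0.0152
grasp_force: 61.0
```

```bash
python3 - <<'E'
from h import *
p=B+BR.apply([.050,-.083,0]);p[2]=.1066
step(p,8.4)
w=imaging.get_image('wrist');s=imaging.get_image('side')
cv2.imwrite('pics/w5.png',np.hstack([cv2.resize(w[60:300,150:420],(400,356)),cv2.resize(s[180:350,230:420],(398,356))]))
E
```

```text
t 9.45 pos [ 0.5714 -0.2575  0.1066] rot [1.7998e+02 1.3000e-01 9.8600e+01] open 0.0152 F [-3.2 -0.4  6.7]
shift [0.005 0.006 0.   ] turn [0.0001 0.0004 0.0005]
```

View pics/w5.png

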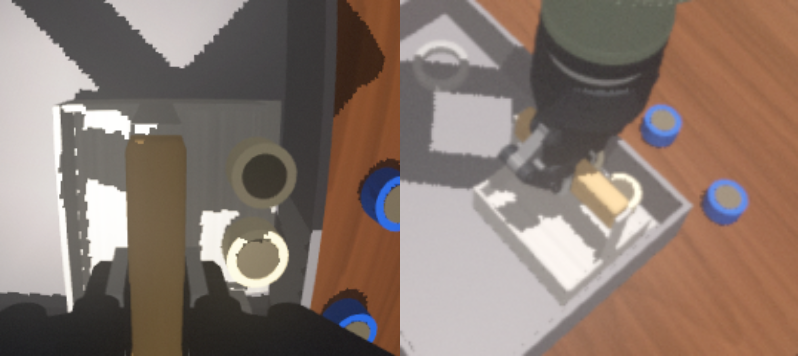

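Both caps are on the tray: in the wrist half at (263,173) and (255,260), inside the lip at column 282. I'll push a last 3 mm onto the wall, then tilt the lip up and lift slightly, pivoting about the lip.

Emit:
{"method": "carry_out", "body": {
  "plan": [
    [[0,0.01,0,0,0,0,0],[0,0.015,0,0,0,0,0],[0,0.015,0,0,0,0,0],[0,0.015,0,0,0,0,0]]
  ]
}}

```text
time: 9.88
position: [0.573, -0.2572, 0.1068]
ee_rot: [-179.9, 0.1, 98.6]
wrist_force: [-6.3, -0.4, 10.5]
opening: 0.0151
grasp_force: 61.4
```

Emit:
{"method": "carry_out", "body": {
  "plan": [
    [[0,-0.008,-0.01,-0.0028,0,0,0],[0,-0.017,-0.018,-0.0056,0,0,0],[0,-0.035,-0.03,-0.0111,0,0,0],[0,-0.051,-0.037,-0.0167,0,0,0],[0,-0.067,-0.045,-0.0222,0,0,0],[0,-0.083,-0.053,-0.0278,0,0,0],[0,-0.098,-0.06,-0.0333,0,0,0],[0,-0.113,-0.07,-0.0389,0,0,0],[0,-0.126,-0.08,-0.0444,0,0,0],[0,-0.126,-0.08,-0.0444,0,0,0]]
  ]
}}

```text
time: 10.72
position: [0.547, -0.2592, 0.1196]
ee_rot: [164.0, -0.1, 98.5]
wrist_force: [-0.1, 0.3, -2.1]
opening: 0.0151
grasp_force: 59.8
```

```bash
python3 - <<'E'
from h import *
step([.53,-.26,.22],8.4,16)
w=imaging.get_image('wrist');s=imaging.get_image('side')
cv2.imwrite('pics/w6.png',np.hstack([cv2.resize(w[60:300,150:420],(400,356)),cv2.resize(s[180:350,230:420],(398,356))]))
E
```

```text
t 10.7167 pos [ 0.547  -0.2592  0.1196] rot [ 1.6404e+02 -1.1000e-01  9.8480e+01] open 0.0151 F [-0.1  0.3 -2.1]
shift [ 0.01   0.057 -0.506] turn [-0.0001 -0.0004  0.0001]
```

View pics/w6.png

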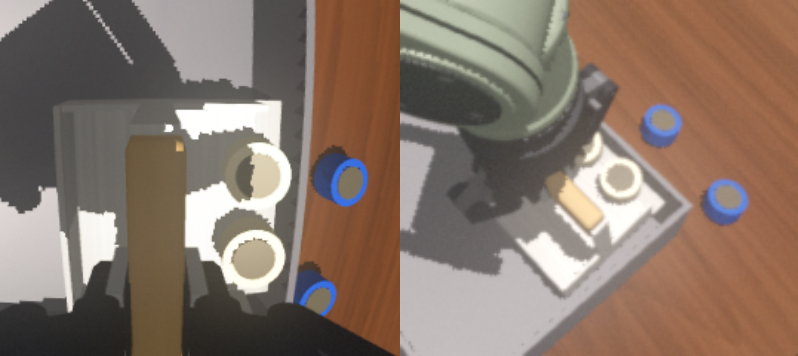

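Both caps stay on the raised tray at (257,172) and (252,258). I lift gently with the tray tilted.

Emit:
{"method": "carry_out", "body": {
  "plan": [
    [[0,0.002,-0.01,0,0,0,0],[0,0.005,-0.04,0,0,0,0],[0,0.01,-0.09,0,0,0,0],[0,0.018,-0.15,0,0,0,0],[0,0.025,-0.22,0,0,0,0],[0,0.033,-0.29,0,0,0,0],[0,0.04,-0.36,0,0,0,0],[0,0.047,-0.42,0,0,0,0],[0,0.053,-0.47,0,0,0,0],[0,0.057,-0.5,0,0,0,0],[0,0.057,-0.51,0,0,0,0],[0,0.057,-0.51,0,0,0,0]]
  ]
}}

```text
time: 11.82
position: [0.5322, -0.2625, 0.2226]
ee_rot: [164.0, 0.1, 98.6]
wrist_force: [-0.5, 0.8, -1.9]
opening: 0.0155
grasp_force: 59.8
```

```bash
python3 - <<'E'
from h import *
step([.53,.23,.22],8.4,16)
E
```

```text
t 11.8167 pos [ 0.5322 -0.2625  0.2226] rot [1.6397e+02 5.0000e-02 9.8580e+01] open 0.0155 F [-0.5  0.8 -1.9]
shift [2.437 0.34  0.109] turn [0.0001 0.     0.0005]
```

Emit:
{"method": "carry_out", "body": {
  "plan": [
    [[0.01,0,0,0,0,0,0],[0.03,0.004,0.001,0,0,0,0],[0.06,0.008,0.003,0,0,0,0],[0.1,0.014,0.005,0,0,0,0],[0.15,0.021,0.007,0,0,0,0],[0.21,0.029,0.009,0,0,0,0],[0.28,0.039,0.013,0,0,0,0],[0.36,0.05,0.016,0,0,0,0],[0.44,0.062,0.02,0,0,0,0],[0.52,0.073,0.023,0,0,0,0],[0.6,0.084,0.027,0,0,0,0],[0.68,0.095,0.031,0,0,0,0],[0.76,0.106,0.034,0,0,0,0],[0.84,0.118,0.038,0,0,0,0],[0.92,0.129,0.041,0,0,0,0],[1,0.14,0.045,0,0,0,0]]
  ]
}}

```text
time: 13.15
position: [0.5308, -0.058, 0.221]
ee_rot: [164.0, -0.0, 98.6]
wrist_force: [0.6, -0.3, -1.7]
opening: 0.0149
grasp_force: 59.8
```

Emit:
{"method": "carry_out", "body": {
  "plan": [
    [[0.08,0.011,0.004,0,0,0,0],[0.16,0.022,0.007,0,0,0,0],[0.24,0.034,0.011,0,0,0,0],[0.32,0.045,0.014,0,0,0,0],[0.4,0.056,0.018,0,0,0,0],[0.48,0.067,0.022,0,0,0,0],[0.56,0.078,0.025,0,0,0,0],[0.64,0.09,0.029,0,0,0,0],[0.72,0.1,0.032,0,0,0,0],[0.8,0.112,0.036,0,0,0,0],[0.87,0.122,0.039,0,0,0,0],[0.93,0.13,0.042,0,0,0,0],[0.97,0.136,0.044,0,0,0,0],[0.99,0.139,0.045,0,0,0,0],[1,0.14,0.045,0,0,0,0],[1,0.14,0.045,0,0,0,0]]
  ]
}}

```text
time: 14.48
position: [0.5302, 0.1424, 0.22]
ee_rot: [164.0, 0.0, 98.6]
wrist_force: [1.5, -1.1, -1.4]
opening: 0.0151
grasp_force: 59.8
```

```bash
python3 - <<'E'
from h import *
step([.53,.23,.17],8.4,16)
w=imaging.get_image('wrist');s=imaging.get_image('side')
cv2.imwrite('pics/w7.png',np.hstack([cv2.resize(w,(400,300)),cv2.resize(s,(400,300))]))
E
```

```text
t 14.4833 pos [0.5302 0.1424 0.22  ] rot [164.02   0.    98.62] open 0.0151 F [ 1.5 -1.1 -1.4]
shift [ 0.433 -0.007  0.258] turn [-0.0001 -0.0002  0.0006]
```

View pics/w7.png

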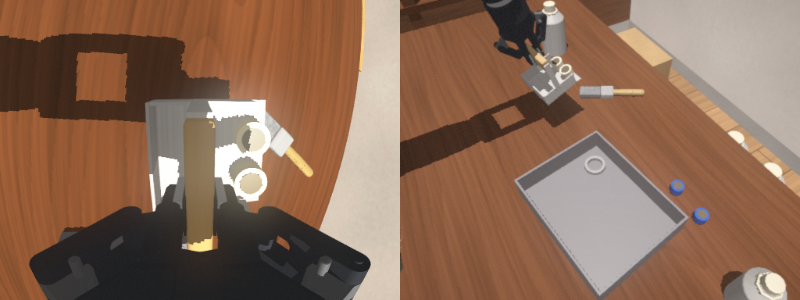

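The caps at (250,138) and (249,182) in the wrist half are still aboard, and the bench below is clear (the brush lies farther out). I go to the set-down spot, level the tray and lower it.

Emit:
{"method": "carry_out", "body": {
  "plan": [
    [[0.01,0,0.006,0,0,0,0],[0.04,-0.001,0.024,0,0,0,0],[0.09,-0.002,0.054,0,0,0,0],[0.15,-0.003,0.09,0,0,0,0],[0.22,-0.004,0.13,0,0,0,0],[0.29,-0.005,0.172,0,0,0,0],[0.35,-0.006,0.21,0,0,0,0],[0.4,-0.007,0.238,0,0,0,0],[0.425,-0.007,0.253,0,0,0,0],[0.43,-0.007,0.256,0,0,0,0],[0.43,-0.007,0.256,0.003,0,0,0],[0.43,-0.007,0.256,0.009,0,0,0],[0.43,-0.007,0.256,0.016,0,0,0],[0.43,-0.007,0.256,0.023,0,0,0],[0.43,-0.007,0.256,0.03,0,0,0],[0.43,-0.007,0.256,0.037,0,0,0],[0.43,-0.007,0.256,0.042,0,0,0],[0.43,-0.007,0.256,0.0444,0,0,0],[0.43,-0.007,0.256,0.0444,0,0,0]]
  ]
}}

```text
time: 16.17
position: [0.5317, 0.2285, 0.171]
ee_rot: [179.9, -0.0, 98.5]
wrist_force: [-0.7, 0.0, -1.6]
opening: 0.0152
grasp_force: 59.8
```

```bash
python3 - <<'E'
from h import *
s=sense()['position'];step([s[0],s[1],.1016],8.4)
E
```

```text
t 16.1667 pos [0.5317 0.2285 0.171 ] rot [179.92  -0.    98.51] open 0.0152 F [-0.7  0.  -1.6]
shift [-0.    -0.     0.347] turn [ 0.0002 -0.      0.0003]
```

Emit:
{"method": "carry_out", "body": {
  "plan": [
    [[0,0,0.01,0,0,0,0],[0,0,0.04,0,0,0,0],[0,0,0.08,0,0,0,0],[0,0,0.13,0,0,0,0],[0,0,0.18,0,0,0,0],[0,0,0.23,0,0,0,0],[0,0,0.27,0,0,0,0],[0,0,0.3,0,0,0,0],[0,0,0.315,0,0,0,0],[0,0,0.325,0,0,0,0],[0,0,0.333,0,0,0,0],[0,0,0.339,0,0,0,0],[0,0,0.344,0,0,0,0],[0,0,0.348,0,0,0,0],[0,0,0.348,0,0,0,0]]
  ]
}}

```text
time: 17.42
position: [0.5308, 0.2292, 0.1016]
ee_rot: [179.9, -0.0, 98.6]
wrist_force: [-1.0, -0.4, 1.4]
opening: 0.0149
grasp_force: 60.3
```

Emit:
{"method": "carry_out", "body": {
  "plan": [
    [[0,0,0.002,0,0,0,0],[0,0,0.002,0,0,0,0.3],[0,0,0.002,0,0,0,0.4],[0,0,0.002,0,0,0,0.5],[0,0,0.002,0,0,0,0.6],[0,0,0.002,0,0,0,0.6],[0,0,0.002,0,0,0,0.6],[0,0,-0.05,0,0,0,0.6],[0,0,-0.12,0,0,0,0.6],[0,0,-0.25,0,0,0,0.6],[0,0,-0.4,0,0,0,0.6],[0,0,-0.55,0,0,0,0.6],[0,0,-0.7,0,0,0,0.6],[0,0,-0.7,0,0,0,0.6],[0,0,-0.7,0,0,0,0.6]]
  ]
}}

```text
time: 18.67
position: [0.532, 0.2294, 0.2446]
ee_rot: [179.6, -0.0, 98.6]
wrist_force: [-0.2, -0.5, 0.7]
opening: 0.0513
grasp_force: 0.0
```

```bash
python3 - <<'E'
from h import *
w=imaging.get_image('wrist');s=imaging.get_image('side')
cv2.imwrite('pics/w8.png',np.hstack([cv2.resize(w,(400,300)),cv2.resize(s[20:200,80:320],(400,300))]))
E
```

```text
(no output)
```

View pics/w8.png

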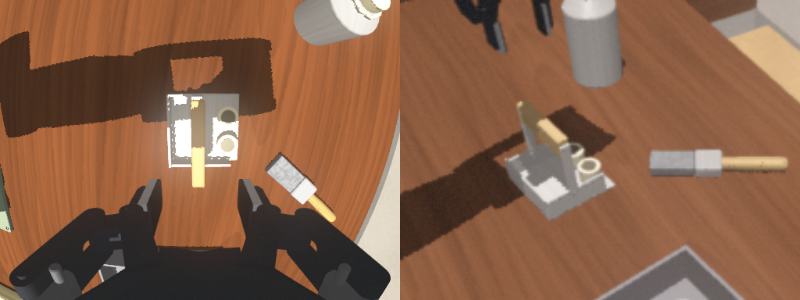

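The scoop stands level on the bench with both caps in it, at (227,115) and (227,145) in the wrist half, and the gripper is clear above it.

```bash
python3 -c "
from rig import job
print(job.close_job())"
```

```text
the job is handed in; nothing more can be done
None
```

I scooped up both cream caps, set the scoop down level on the bench outside the tote with both caps still in it, let go and handed the job in at about 19 s; no verdict came back.

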